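Put the cooking spoon away in the pounding block's drawer

TASK

Put the aluminium cooking spoon away: pull the drawer under the pounding block wide open, lay the spoon flat inside without dropping it, and push the drawer fully shut again. Leave the wooden pestle, the yellow jug and the orange bowl standing where they are.

Things in the scene. Friction and masses are not known exactly. Their poses are not given: they have to be found in the camera images.
- block: Pounding block, fixed: wooden case (240 deep in x, 290 wide in y, 68 high) under a dark slab 240 x 330 x 22 mm, top 90 mm above the table. Origin: centre of the underside. The drawer comes out along its -x, towards the robot (yaw within 0.2 rad). Slab's front edge: x = -120. A blue clamp is fixed on its -y edge at x = -55, 12 mm above the slab.
- drawer (a joint): The drawer's slide, m: 0 fully shut, 0.14 pulled out to its stop, along the block's -x axis. It starts shut or up to 20 mm ajar. Plain friction slide (about 2 N), stays where it is left.
- drawer_handle (a point): Middle of the drawer's steel bar handle: a round bar 10 mm thick, 110 mm long, along the block's y axis, 48 mm above the table (42 mm below the slab's top), its axis 42 mm in front of the drawer's front panel, so 37 mm are free behind the bar for a finger. Moves with the drawer; axes as the block's.
- drawer_floor (a point): Point on the drawer's inner floor, 18 mm above the table; moves with the drawer, axes as the block's. The inside spans x = -70 (front panel) to +145 and y = -122 to +122 mm of it; side walls stand 38 mm, the front panel 47 mm above the floor, the slab's underside 50 mm. Fully out, x = -70 to +70 mm is uncovered.
- spoon: Aluminium cooking spoon, about 90 g, 200 mm long, lying on the table left or right of the block's front. Origin: middle of its length, on the underside; x along it towards the bowl, z up. Handle: bar 12 mm wide, 9 mm thick, x = -100 to +48, its mid-line 5 mm high at the end, 12 mm at the bowl. Bowl: 56 mm across, 16 mm high, centre x = +72.
- spoon_grip (a point): Point to grip the spoon: middle of the handle bar at the spoon's middle (near its centre of mass), 10 mm above the underside; axes as the spoon's.
- spoon_end (a point): Free end of the spoon's handle, 100 mm from the middle.
- spoon_tip (a point): Front of the spoon's bowl, 100 mm from the middle.
- pestle: Short wooden pestle end, standing upright on the table on the other side from the spoon, 50 mm across, 130 mm high. Origin: centre of its foot. Not to be moved.
- jug: Yellow plastic jug with a red twist cap and a handle, standing on the block's slab, 96 mm across, 162 mm high; the handle sticks out to 64 mm from the axis. Origin: centre of its foot. Not to be moved.
- bowl: Orange plastic bowl, 110 mm across, 45 mm high, standing beside the jug on the slab. Origin: centre of its foot. Not to be moved.
Not all that is in view belongs to the job. Leave any red or turquoise look-alike of the spoon alone.

How it is judged:
On the way, in this order (a step that is already met when the one before it is completed fails the run):
1. the drawer is pulled wide open (at least 105 of its 140 mm) (value of joint drawer above 0.105 m), for 0.2 s.
2. the spoon lies flat in the open drawer (still at least 80 mm out), let go and at rest (x of spoon_end in the frame of drawer_floor between -0.072 and 0.147 m and y of spoon_end in the frame of drawer_floor between -0.124 and 0.124 m and z of spoon_end in the frame of drawer_floor between -0.004 and 0.035 m and x of spoon_tip in the frame of drawer_floor between -0.072 and 0.147 m and y of spoon_tip in the frame of drawer_floor between -0.124 and 0.124 m and z of spoon_tip in the frame of drawer_floor between -0.004 and 0.035 m and value of joint drawer above 0.08 m and contact force between the fingers and spoon below 0.1 N and linear speed of spoon below 0.03 m/s), for 0.2 s.
At the end, for the whole second after the job is handed in: The drawer is shut to within 6 mm; the whole spoon lies inside it, at rest, with both ends within the drawer's inner walls and less than 35 mm above its floor; pestle, jug and bowl stand upright within 30 mm of where they started (x of spoon_end in the frame of drawer_floor between -0.072 and 0.147 m and y of spoon_end in the frame of drawer_floor between -0.124 and 0.124 m and z of spoon_end in the frame of drawer_floor between -0.004 and 0.035 m and x of spoon_tip in the frame of drawer_floor between -0.072 and 0.147 m and y of spoon_tip in the frame of drawer_floor between -0.124 and 0.124 m and z of spoon_tip in the frame of drawer_floor between -0.004 and 0.035 m and value of joint drawer below 0.006 m and linear speed of spoon below 0.02 m/s and distance of each of pestle, jug, bowl from where it was at the start of the episode below 0.03 m and angle between each of pestle, jug, bowl's own z axis and vertical below 0.2 rad); the robot touches nothing.
It fails at once if the pestle is pushed more than 30 mm away or tipped over (distance of pestle from where it was at the start of the episode above 0.03 m or angle between pestle's own z axis and vertical above 0.35 rad).
It fails at once if the jug is pushed more than 30 mm away or tipped over (distance of jug from where it was at the start of the episode above 0.03 m or angle between jug's own z axis and vertical above 0.35 rad).
It fails at once if the bowl is pushed more than 30 mm away or tipped over (distance of bowl from where it was at the start of the episode above 0.03 m or angle between bowl's own z axis and vertical above 0.35 rad).
It fails at once if the spoon is dropped from a height (falls faster than 0.9 m/s out of the fingers, about 40 mm) (linear speed of spoon above 0.9 m/s and contact force between the fingers and spoon below 0.1 N).
It also fails if it takes over 67 s, if anything falls off the work surface, if the arm or the gripper's body presses on something with over 40 N, if the wrist force passes 120 N, or if a joint passes its speed limit or range.

ROBOT

A 7-joint arm with a two-finger parallel gripper is mounted at the origin on the work surface. World frame = base frame: x ahead of the robot, y to its left, z up, the work surface at z = 0. Lengths are in m, angles in rad, forces in N, time in s.
With the tool pointing down it reaches from about 0.35 to 0.9 m from the base axis. Payload 8.1 kg.
Tool frame: the origin (TCP) lies on the centre line of the jaws, within the pads' length; the fingertips stand 19 mm ahead of it and the grasp point (between the pads) is the TCP; z points along the fingers, y is the direction in which the jaws open and shut (so a half turn about z gives the same grasp; the last joint's range is limited). The gripper opens to 92 mm and grips with 3 to 60 N. Pads are 19 mm wide; open, the fingers measure 130 mm over their backs; the gripper's body (75 mm by 190 mm) begins 47 mm behind the grasp point.
Start: joints at [1.059, 0.434, 0.025, 1.573, -0.012, 1.134, -0.075], TCP at [0.248, -0.574, 0.246] pointing down, gripper open.
Joint ranges: [-2.62, 2.62], [-0.44, 2.09], [-1.27, 1.32], [0.08, 2.57], [-1.32, 4.46], [0.12, 2], [-2.74, 2.74]. Speed limits (rad/s): [2.22, 2.22, 3.01, 3.01, 3.14, 3.14, 3.14].

INTERFACE

Orientations are given as a rotation vector (axis times angle).
In Python, from cell import monitor, imaging, workorder, outline_of gives the robot as it stands.
- The arm moves only by the tool move_arm, never from a script. Its argument "series" is a list of rows, each a list of 6 numbers: the shift along the world's x, y, z in cm, then the turn, a rotation vector about the world's x, y, z in degrees. A call has 1 to 8 rows; each row shifts and turns the commanded pose from where the row before left it; what a row does not reach is not made up. A row lasts 1/10 s, in which the tool goes at most 50 mm and 8.59 degrees, less where a joint would pass 70% of its speed; a pose out of reach is approached as far as the arm can. A call with a gripper value outside its range is refused whole. "grip" is the opening, from 0 (shut) to 1 (fully open), set as the call begins (left out, the last holds). The fingers move at their own pace and stop on an object; "force" is the grip in N (left out, the last holds). Time passes only in rows, so rows that do not move let the fingers close. It gives the time, the measured TCP pose, the force and the opening at its end, in the units of the state.
- monitor.observe(): the state, without advancing time (a new reading comes with each control period).
- imaging.get_image(name): name is "side" or "top" or "wrist"; returns a dict with "color" (420x560x3 uint8, red, green, blue), "fx", "fy", "cx", "cy" (pixels), "rvec" (rotation vector, rad) and "tvec" (3), from world to camera coordinates, as OpenCV has them; the wrist camera has in their place "mount" (4x4, takes a point from camera to tool coordinates, whose origin is the TCP and whose axes are the flange's). Camera axes: x right, y down, z forward; pixel columns grow to the right and rows downward; lengths in m; the calibration is good to about 2 mm. The wrist camera is an equidistant fisheye: a pixel r from the principal point sees the ray r / f radians off the axis. A picture is of the moment at which its call begins: read the wrist's pose just before it. There is no depth.
- workorder.sign_off(): hands the job in, once; it reports no verdict.
Trained networks look in the newest picture that a camera, given by its name, has taken for a name from the list of things; names that differ only in an ending like _2 or _b are one class to them, and where a whole thing is asked for, a point or a joint stands for the part that bears it (a point fixed in the world has none). Each returns a list of dicts, best first, with "p" (0 to 1); they miss things now and then, are a little off and sometimes report something else, mostly with a low value. They report only what shows in the picture. A call takes as long as a camera call. They do not tell look-alikes from the thing itself.
- outline_of(camera, thing): "mask" (420x560 bool, what is visible of it) and "rect" ([left, top, width, height] in pixels, round what is visible of it).
The state is a dict: "clock": time; "joints": joint angles; "dq": joint speeds; "joint_efforts": joint torques, N m; "position": TCP position; "ee_rot": TCP orientation; "force": force on the tool from outside, world axes, zero at the start; "ft_torque": the same for the moment, N m; "width": opening from 0.0 (shut) to 1.0 (fully open).
Only numpy, scipy, OpenCV 4.12 (cv2) and the standard library are available. Lean on these libraries where they do the work, as an engineer would, in place of code of your own. Each camera call takes 0.05 s, during which the arm holds its last target. There are 200 camera calls.

## Working session

There is one attempt and no reset: what is moved stays moved. The work goes in short steps, Python scripts to look and compute and a tool call to move; the robot and the scene stay as the last step left them, time stands still between calls to the robot, and variables do not carry over. Pictures are saved under pics/ and viewed, about 8 in all and at most 12, crops included, and the job is handed in when it is done.

Besides the shell and the picture viewer there is one more tool, called after "Emit:" as a command line: name --pt "numbers of a row" for each row, then --argument value for the rest. move_arm: Moves the arm, as the interface text tells. Its arguments: {"type":"object","properties":{"series":{"type":"array"},"grip":{"type":"number"},"force":{"type":"number"}},"required":["series"]}

```bash
mkdir -p pics
cat > h.py <<'E'
import numpy as np, cv2
from cell import monitor, imaging, workorder, outline_of
R=lambda v: cv2.Rodrigues(np.array(v,float))[0]
def snap(c,fn=None):
    im=imaging.get_image(c)
    if fn: cv2.imwrite('pics/'+fn,im['color'][:,:,::-1])
    return im
def ray(im,u,v):
    """camera centre and world direction (fixed cams)"""
    r=R(im['rvec']); t=np.array(im['tvec']).ravel()
    d=r.T@np.array([(u-im['cx'])/im['fx'],(v-im['cy'])/im['fy'],1]); return -r.T@t,d
def onz(im,u,v,z):
    c,d=ray(im,u,v); return c+d*(z-c[2])/d[2]
def proj(im,P):
    return cv2.projectPoints(np.array(P,float).reshape(-1,1,3),np.array(im['rvec'],float),np.array(im['tvec'],float),np.array([[im['fx'],0,im['cx']],[0,im['fy'],im['cy']],[0,0,1.]]),None)[0].reshape(-1,2)
E
python3 - <<'E'
from h import *
s=monitor.observe(); print(s)
for c in ['top','side']:
    im=snap(c,c+'1.png'); print(c,im['color'].shape,[im[k] for k in('fx','cx','cy','rvec','tvec')])
    for n in ['block','drawer_handle','spoon','pestle','jug','bowl']:
        for o in outline_of(c,n)[:3]: print(n,round(o['p'],2),o['rect'])
a=np.hstack([cv2.imread('pics/top1.png'),cv2.imread('pics/side1.png')]);cv2.imwrite('pics/both1.png',cv2.resize(a,(800,300)))
E
```

```text
{'clock': 0.0, 'joints': array([ 1.05940162,  0.43521618,  0.02494082,  1.57408224, -0.01158205,
        1.134004  , -0.07511145]), 'dq': array([ 0.0010787 ,  0.00081079, -0.00037722, -0.00199214,  0.00057572,
       -0.00184135, -0.00261263]), 'joint_efforts': array([-1.46715589e-03, -6.67869544e+01,  9.84047726e-01, -3.14464688e+01,
       -6.06284151e-02,  4.28554451e-02,  1.38211103e-04]), 'position': array([ 0.24821186, -0.57307858,  0.24495456]), 'ee_rot': array([-3.07474417e+00, -6.37299390e-01,  7.19136603e-04]), 'force': array([-0.2654059 , -0.17149503,  0.37784424]), 'ft_torque': array([-0.08598579,  0.00913382, -0.00103345]), 'width': 0.9966723456925942}
top (420, 560, 3) [386.29923250457534, 274.96380081537694, 211.89250286022832, array([ 2.17442491, -2.1571113 ,  0.10841144]), array([0.09602258, 0.55058251, 1.28691653])]
block 0.59 [243.6, 109.4, 113.2, 94.4]
block 0.33 [259.4, 179.9, 80.4, 26.2]
drawer_handle 0.64 [255.6, 180.8, 84.9, 26.3]
spoon 0.67 [187.1, 143.3, 15.6, 56.2]
spoon 0.62 [148.6, 193.4, 15.8, 63.4]
spoon 0.61 [197.5, 210.0, 22.2, 56.2]
pestle 0.55 [199.3, 209.3, 18.6, 56.8]
pestle 0.54 [391.1, 250.7, 25.1, 17.0]
jug 0.8 [303.2, 106.7, 35.4, 45.4]
bowl 0.6 [254.1, 129.5, 30.6, 31.6]
side (420, 560, 3) [386.5492454217873, 281.6018207762233, 207.0678673729029, array([ 2.19335449, -0.10233494,  0.06997543]), array([-0.52530503,  0.14615974,  0.91006085])]
block 0.66 [296.7, 174.2, 159.2, 118.9]
drawer_handle 0.9 [296.0, 196.9, 50.7, 89.7]
spoon 0.71 [228.7, 150.4, 45.6, 10.9]
spoon 0.68 [168.8, 150.9, 38.3, 27.6]
spoon 0.61 [220.7, 173.3, 60.7, 14.6]
pestle 0.59 [216.8, 336.7, 26.9, 62.4]
jug 0.69 [377.4, 171.4, 61.7, 73.2]
jug 0.64 [216.7, 174.9, 62.8, 12.6]
bowl 0.97 [346.7, 168.9, 48.5, 28.8]
```

View pics/top1.png

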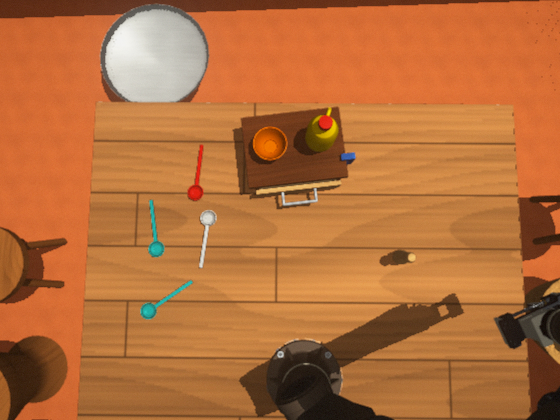

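View pics/side1.png

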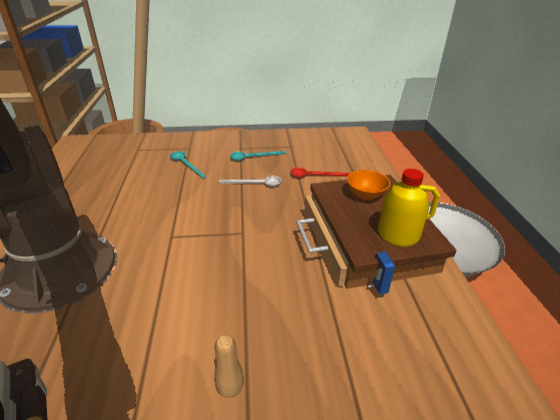

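Silver spoon: bowl at (207,218), handle end at (202,266) in the top view. The others are a red look-alike at (195,190) and turquoise ones at (156,248) and (149,311). Only the silver one is bare aluminium. I'll confirm it in an enlarged crop and fit the block there too.

```bash
cat > m.py <<'E'
from h import *
from scipy.optimize import least_squares
im=snap('top'); I=im['color']
C=np.array([[247,193],[347,178],[341,108],[242,118]],float)
g=cv2.cornerSubPix(cv2.cvtColor(I,cv2.COLOR_RGB2GRAY),C.astype(np.float32).reshape(-1,1,2).copy(),(4,4),(-1,-1),(3,30,.01)).reshape(-1,2); print(g)
M=np.array([[-.12,.165],[-.12,-.165],[.12,-.165],[.12,.165]])
def w(p,m,z): 
    c,s=np.cos(p[2]),np.sin(p[2]); return np.array([[p[0]+c*a-s*b,p[1]+s*a+c*b,z] for a,b in m])
q=least_squares(lambda p:(proj(im,w(p,M,.09))-g).ravel(),[.7,0,0],loss='soft_l1'); p=q.x; print('block',p,q.fun.round(1))
for a,n in((I,'drawer_handle'),):
    o=outline_of('top',n)[0]; ys,xs=np.nonzero(o['mask']); print(o['rect'])
hsv=cv2.cvtColor(I,cv2.COLOR_RGB2HSV)
m=((hsv[:,:,1]<70)&(hsv[:,:,2]>110)).astype(np.uint8); 
m2=np.zeros_like(m); m2[200:275,190:225]=m[200:275,190:225]
ys,xs=np.nonzero(m2); W=np.array([onz(im,x,y,.008)[:2] for x,y in zip(xs,ys)])
c=W.mean(0);u=np.linalg.svd(W-c)[2][0]; u*=np.sign(u[0]); t=(W-c)@u
print('spoon ext',c+u*t.min(),c+u*t.max(),'mid',c+u*(t.min()+t.max())/2,'yaw',np.arctan2(u[1],u[0]),np.ptp(t))
m3=np.zeros_like(m); m3[186:212,270:325]=m[186:212,270:325]
ys,xs=np.nonzero(m3); W=np.array([onz(im,x,y,.05)[:2] for x,y in zip(xs,ys)])
c,s=np.cos(p[2]),np.sin(p[2]); L=(W-p[:2])@np.array([[c,-s],[s,c]]); print('handle local', np.percentile(L,[1,10,50,99],axis=0).T)
for o in outline_of('top','pestle'): 
    r=o['rect'];print('pestle',o['p'],onz(im,r[0]+r[2]-5,r[1]+r[3]/2,.13), onz(im,r[0]+5,r[1]+r[3]/2,0))
k=4;V=cv2.resize(I[100:280,180:360],None,fx=3.3,fy=3.3,interpolation=cv2.INTER_CUBIC)[:,:,::-1].copy()
for P in proj(im,np.vstack([w(p,M,.09),w(p,[[-.2,.055],[-.2,-.055]],.048)])): cv2.circle(V,tuple(int(v) for v in ((P-[180,100]+.5)*3.3)),3,(0,255,0),1)
cv2.imwrite('pics/crop1.png',V)
E
python3 m.py
```

```text
[[249.5578  195.7342 ]
 [347.60513 177.15395]
 [337.98364 106.4108 ]
 [240.34734 117.83216]]
block [0.7563545  0.0390707  0.13886397] [-0.7 -5.7  1.2 -0.2  0.1  0.4 -0.3  1.6]
[256.1, 179.2, 84.5, 29.6]
spoon ext [0.36077659 0.35355211] [0.55730678 0.32958169] mid [0.45904168 0.3415669 ] yaw -0.12136865013622923 0.19798659891792492
handle local [[-0.18178069 -0.17997695 -0.17353705 -0.13510637]
 [-0.05738232 -0.05338421  0.00514153  0.06138056]]
pestle 0.49 [ 0.39989033 -0.32671783  0.13      ] [ 0.3980085  -0.31234874  0.        ]
```

View pics/crop1.png

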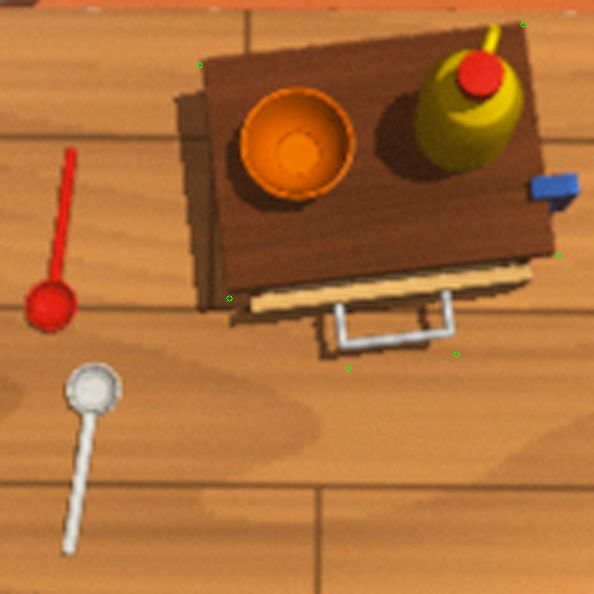

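Run:
```python
from h import *
from scipy.optimize import least_squares
im=snap('top')
g=np.array([[228,290],[554,255],[523,24],[201,62]])/3.3+[180,100]-.5
M=np.array([[-.12,.165],[-.12,-.165],[.12,-.165],[.12,.165]])
def w(p,m,z): 
    c,s=np.cos(p[2]),np.sin(p[2]); return np.array([[p[0]+c*a-s*b,p[1]+s*a+c*b,z] for a,b in m])
q=least_squares(lambda p:(proj(im,w(p,M,.09))-g).ravel(),[.7,0,0]);p=q.x;print(p,q.fun.round(1))
c,s=np.cos(p[2]),np.sin(p[2])
h=[onz(im,*(np.array(x)/3.3+[180,100]-.5),.048)[:2] for x in((341,346),(452,332))]
print('handle',h,'local',[(np.array([[c,s],[-s,c]])@(x-p[:2])) for x in h], np.linalg.norm(h[0]-h[1]))
sd=snap('side')
for x in h: print(proj(sd,[*x,.048]))
print('side slab',proj(sd,w(p,M,.09)),'spoon',proj(sd,[[.361,.3535,.005],[.557,.3296,.01]]))
print(monitor.observe()['clock'])
for o in outline_of('side','pestle')[:1]:
    r=o['rect'];print(onz(sd,r[0]+r[2]/2,r[1]+r[3]-6,0))
```

```text
[0.75972597 0.04030755 0.12330936] [-0.7  0.9  0.6  0.   0.4 -0.3 -0.3 -0.7]
handle [array([0.57351846, 0.07407281]), array([ 0.58877916, -0.03904927])] local [array([-0.18064062,  0.05641187]), array([-0.17940948, -0.05772829])] 0.11414680221569594
[[296.61844031 221.31091297]]
[[309.44305684 250.64219058]]
side slab [[308.53563052 182.79114116]
 [352.34523175 265.67767236]
 [455.15682974 249.55670712]
 [388.97141432 173.80365138]] spoon [[218.04855183 181.45073104]
 [280.39386519 181.49551396]]
0.95
[ 0.40095468 -0.33452578  0.        ]
```

Emit:
move_arm --pt "2.4 4.2 0 0 0 5.3" --pt "2.4 4.2 0 0 0 5.3" --pt "2.4 4.2 0 0 0 5.3" --pt "2.4 4.2 0 0 0 5.3" --pt "2.4 4.2 0 0 0 5.3" --pt "2.4 4.2 0 0 0 5.3" --pt "2.4 4.2 0 0 0 5.3" --grip 0.35

```text
clock: 1.7
position: [0.4171, -0.2778, 0.2461]
ee_rot: [2.71, 1.588, 0.0]
force: [0.7, -0.8, -0.3]
width: 0.439
```

Emit:
move_arm --pt "2.4 4.2 0 0 0 5.3" --pt "2.4 4.2 0 0 0 5.3" --pt "2.4 4.2 0 0 0 5.3" --pt "2.4 4.2 0 0 0 5.3" --pt "2.4 4.2 -2 0 0 5.3" --pt "2.4 4.2 -3 0 0 5.3" --pt "2.0 4.2 -3 0 0 5.0" --pt "0 0 0 0 0 0"

```text
clock: 2.5
position: [0.5742, 0.0102, 0.1699]
ee_rot: [-2.059, -2.366, -0.001]
force: [-1.0, 0.1, 0.1]
width: 0.35
```

Emit:
move_arm --pt "0.7 0.7 -3 0 0 -0.9" --pt "0 0 -1 0 0 0" --pt "0 0 0 0 0 0"

```text
clock: 2.8
position: [0.5802, 0.0096, 0.1319]
ee_rot: [-2.092, -2.341, 0.004]
force: [-0.5, -0.9, -0.5]
width: 0.35
```

```bash
cat >> h.py <<'E'
def wproj(im,s,P):
    """world points -> wrist pixels (equidistant)"""
    T=np.eye(4);T[:3,:3]=R(s['ee_rot']);T[:3,3]=s['position']
    A=np.linalg.inv(T@im['mount']); P=np.array(P,float).reshape(-1,3)@A[:3,:3].T+A[:3,3]
    rr=np.hypot(P[:,0],P[:,1]); th=np.arctan2(rr,P[:,2])
    return np.c_[im['cx']+im['fx']*th*P[:,0]/rr, im['cy']+im['fy']*th*P[:,1]/rr]
E
python3 - <<'E'
from h import *
s=monitor.observe(); im=snap('wrist'); I=im['color'][:,:,::-1].copy(); print(s['position'],s['ee_rot'],s['clock'])
p=wproj(im,s,[[.5735,.0741,.048],[.5888,-.0390,.048]]); print(p)
for q in p: cv2.circle(I,tuple(int(round(v)) for v in q),4,(0,255,0),1)
cv2.imwrite('pics/w1.png',I)
E
```

```text
[0.58016652 0.00958623 0.13187748] [-2.09238759 -2.34062427  0.00429222] 2.8
[[283.99967609 134.12934061]
 [287.02687867 281.29459241]]
```

View pics/w1.png

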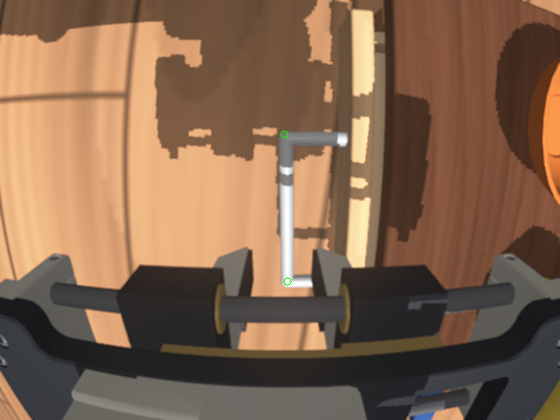

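The wrist view shows the bar from (284,134) to (287,281), matching my estimate. Next I'll descend and grip it.

Emit:
move_arm --pt "0.2 0.4 -3 0 0 0.5" --pt "0 0 -3 0 0 0" --pt "0 0 -1.6 0 0 0" --pt "0 0 0 0 0 0"

```text
clock: 3.25
position: [0.5825, 0.0133, 0.0565]
ee_rot: [-2.084, -2.349, 0.003]
force: [0.7, -1.1, 1.3]
width: 0.347
```

Emit:
move_arm --pt "0 0 0 0 0 0" --pt "0 0 0 0 0 0" --pt "0 0 0 0 0 0" --pt "0 0 0 0 0 0" --grip 0 --force 30

```text
clock: 3.65
position: [0.584, 0.0143, 0.0584]
ee_rot: [2.083, 2.35, 0.001]
force: [-2.3, -0.2, 7.6]
width: 0.1
```

Emit:
move_arm --pt "-2 -0.25 0 0 0 0" --pt "-2 -0.25 0 0 0 0" --pt "-2 -0.25 0 0 0 0" --pt "-2 -0.25 0 0 0 0" --pt "-2 -0.25 0 0 0 0" --pt "-2 -0.25 0 0 0 0" --pt "-0.7 -0.1 0 0 0 0" --pt "0 0 0 0 0 0"

```text
clock: 4.45
position: [0.4562, -0.0017, 0.0583]
ee_rot: [2.082, 2.35, 0.001]
force: [-1.3, -0.1, 8.9]
width: 0.098
```

Emit:
move_arm --pt "-0.3 0 0 0 0 0" --pt "0 0 0 0 0 0"

```text
clock: 4.65
position: [0.4546, -0.0018, 0.0583]
ee_rot: [2.082, 2.349, 0.002]
force: [-0.8, -1.2, 10.5]
width: 0.098
```

Emit:
move_arm --pt "-0.4 0 0 0 0 0" --pt "-0.2 0 0 0 0 0" --pt "0 0 0 0 0 0"

```text
clock: 4.95
position: [0.4489, -0.0025, 0.0583]
ee_rot: [2.082, 2.348, 0.002]
force: [1.2, -4.2, 9.5]
width: 0.098
```

Emit:
move_arm --pt "0 0 0 0 0 0" --pt "0 0 0 0 0 0" --pt "0 0 0 0 0 0" --grip 0.35

```text
clock: 5.25
position: [0.4474, -0.0014, 0.0572]
ee_rot: [-2.083, -2.352, 0.0]
force: [0.6, -0.3, -0.2]
width: 0.304
```

Emit:
move_arm --pt "0 0 5 0 0 0" --pt "0 0 5 0 0 0" --pt "0 3.8 0 0 0 8.4" --pt "0.2 3.8 0 0 0 8.4" --pt "0.2 3.8 0 0 0 8.4" --pt "0.2 3.8 0 0 0 8.4" --pt "0.2 3.8 0 0 0 8.4" --pt "0.2 3.8 0 0 0 8.4" --grip 0.6

```text
clock: 6.05
position: [0.4572, 0.2279, 0.1571]
ee_rot: [-0.875, -3.017, 0.0]
force: [1.2, -0.5, 0.0]
width: 0.599
```

Emit:
move_arm --pt "0.2 3.8 0 0 0 8.4" --pt "0 3.8 -1 0 0 8.4" --pt "0 3.8 -2 0 0 8.4" --pt "0 0 0 0 0 0" --pt "0 0 0 0 0 0"

```text
clock: 6.55
position: [0.4585, 0.3409, 0.1262]
ee_rot: [-0.203, -3.133, 0.001]
force: [0.7, -0.6, 0.5]
width: 0.597
```

```bash
cat > sp.py <<'E'
from h import *
s=monitor.observe(); im=snap('wrist'); I=im['color'][:,:,::-1].copy(); t=snap('top')
yaw=2*np.arctan2(s['ee_rot'][1],s['ee_rot'][0]); print(s['position'],np.degrees(yaw)-90,s['clock'])
p=wproj(im,s,[[.361,.3535,.006],[.459,.3416,.010],[.557,.3296,.01]]); print(p)
for q in p: cv2.circle(I,tuple(int(round(v)) for v in q),4,(0,255,0),1)
V=cv2.resize(t['color'][100:290,180:360],(0,0),fx=2,fy=2)[:,:,::-1]
c=np.zeros((420,920,3),np.uint8);c[:,:560]=I;c[:380,560:]=V
cv2.imwrite('pics/w2.png',cv2.resize(c,None,fx=.86,fy=.86))
E
python3 sp.py
```

```text
[0.45847234 0.34092214 0.12623051] -277.4230544896444 6.55
[[281.82448982  89.28718665]
 [282.9102596  210.76830873]
 [283.62987183 309.24091495]]
```

View pics/w2.png

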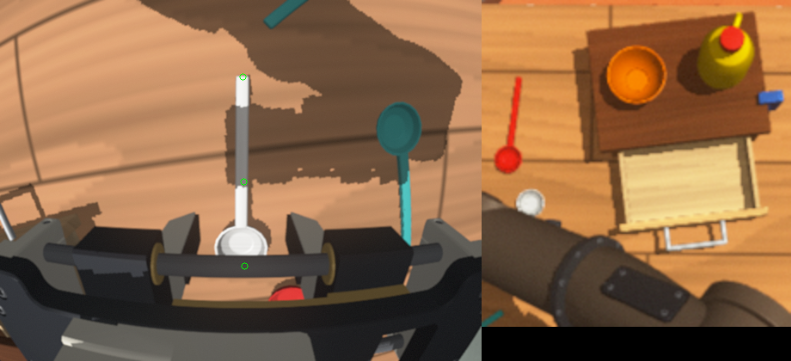

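The silver spoon lies centred between the jaws (handle end at about (242,77), bowl at about (241,243)), and the drawer is open. The red and turquoise ones are clear of the fingers. I'll descend now.

Emit:
move_arm --pt "0 0 -4 0 0 0.4" --pt "0 0 -4 0 0 0" --pt "0 0 -2.2 0 0 0" --pt "0 0 0 0 0 0" --grip 0.5

```text
clock: 7.05
position: [0.4589, 0.3374, 0.0231]
ee_rot: [-0.198, -3.133, 0.006]
force: [0.2, 0.0, -0.1]
width: 0.503
```

Emit:
move_arm --pt "0 0 0 0 0 0" --pt "0 0 0 0 0 0" --pt "0 0 0 0 0 0" --pt "0 0 0 0 0 0" --pt "0 0 0 0 0 0" --grip 0 --force 25

```text
clock: 7.55
position: [0.4598, 0.3405, 0.0259]
ee_rot: [0.195, 3.135, 0.001]
force: [1.1, -0.7, 7.2]
width: 0.129
```

Emit:
move_arm --pt "0 0 2 0 0 0" --pt "0 0 5 0 0 0" --pt "0 0 5 0 0 0" --pt "0 -3.6 0 0 0 -8.4" --pt "0 -3.6 0 0 0 -8.4" --pt "0 -3.6 0 0 0 -8.4" --pt "0 -3.6 0 0 0 -8.4" --pt "1.6 -3.6 0 0 0 -8.4"

```text
clock: 8.35
position: [0.4737, 0.1592, 0.1454]
ee_rot: [-1.31, -2.855, 0.002]
force: [1.4, 0.4, -1.0]
width: 0.129
```

Emit:
move_arm --pt "1.6 -3.6 0 0 0 -8.4" --pt "1.6 -3.6 0 0 0 -8.4" --pt "1.6 -3.6 0 0 0 -8.4" --pt "1.6 -3.6 0 0 0 -8.4" --pt "0 0 0 0 0 0" --pt "0 0 0 0 0 0"

```text
clock: 8.95
position: [0.5394, 0.0157, 0.1451]
ee_rot: [-2.076, -2.357, 0.0]
force: [-0.5, 0.6, -1.1]
width: 0.123
```

Run:
```python
from h import *
s=monitor.observe(); im=snap('wrist'); I=im['color'][:,:,::-1].copy(); sd=snap('side')
yaw=2*np.arctan2(s['ee_rot'][1],s['ee_rot'][0]); print(s['position'],np.degrees(yaw)%180-90,s['clock'],s['width'])
b=np.array([.7597,.0403]);c,si=np.cos(.1233),np.sin(.1233)
w=lambda x,y,z:[b[0]+c*x-si*y,b[1]+si*x+c*y,z]
P=[w(-.314,.055,.048),w(-.314,-.055,.048),w(-.26,.122,.065),w(-.26,-.122,.065),w(-.12,.165,.09)]
for A,p in((I,wproj(im,s,P)),): 
    for q in p: cv2.circle(A,tuple(int(round(v)) for v in q),3,(0,255,0),1)
S=sd['color'][120:330,180:460,::-1].copy()
for q in proj(sd,P): cv2.circle(S,tuple(int(round(v)) for v in q-[180,120]),3,(0,255,0),1)
S=cv2.resize(S,None,fx=2,fy=2); cv2.imwrite('pics/w3.png',cv2.resize(np.hstack([I,S]),(800,300)))
```

```text
[0.53943767 0.01570321 0.1450723 ] 7.250212110220161 8.95 0.12301951209653571
```

View pics/w3.png

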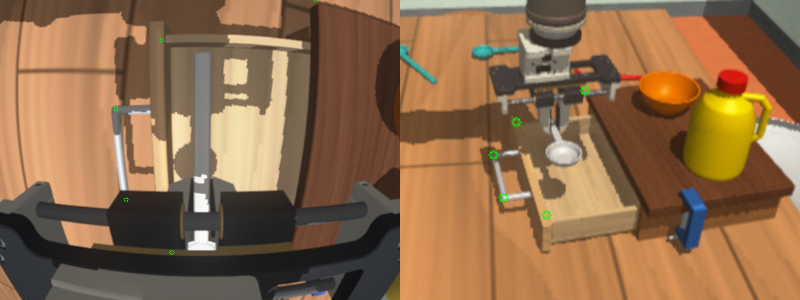

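Emit:
move_arm --pt "0 -0.2 -3 0 0 0" --pt "0 0 -3 0 0 0" --pt "0 0 -2 0 0 0" --pt "0 0 -1 0 0 0" --pt "0 0 -0.6 0 0 0" --pt "0 0 0 0 0 0" --pt "0 0 0 0 0 0"

```text
clock: 9.75
position: [0.5401, 0.0149, 0.05]
ee_rot: [2.074, 2.359, 0.002]
force: [0.4, 0.1, -1.0]
width: 0.121
```

Run:
```python
from h import *
s=monitor.observe(); im=snap('side'); print(s['position'],s['force'],s['width'])
cv2.imwrite('pics/s3.png',cv2.resize(im['color'][130:300,210:410,::-1],None,fx=3.5,fy=3.5,interpolation=cv2.INTER_CUBIC))
```

```text
[0.54005647 0.01485033 0.05001142] [ 0.41637023  0.05903887 -0.96732147] 0.12146561131364454
```

View pics/s3.png

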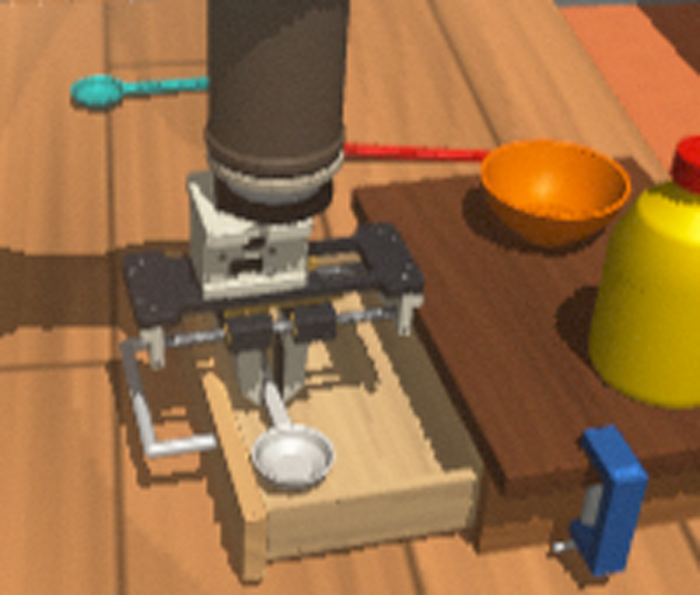

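The spoon is inside the drawer, with the bowl at (293,457) just behind the front panel, and the gripper body clears the slab. I'll lower it the last few mm and release.

Emit:
move_arm --pt "0 0 -0.3 0 0 0" --pt "0 0 -0.1 0 0 0" --pt "0 0 0 0 0 0"

```text
clock: 10.1
position: [0.5395, 0.0143, 0.0452]
ee_rot: [2.075, 2.358, -0.0]
force: [-0.5, -0.4, -1.9]
width: 0.122
```

Emit:
move_arm --pt "0 0 0 0 0 0" --pt "0 0 0 0 0 0" --pt "0 0 0 0 0 0" --pt "0 0 0 0 0 0" --grip 0.27

```text
clock: 10.5
position: [0.5396, 0.0145, 0.0453]
ee_rot: [2.075, 2.359, 0.0]
force: [-0.3, -0.7, 1.0]
width: 0.267
```

Emit:
move_arm --pt "0 0 2 0 0 0" --pt "0 0 4 0 0 0" --pt "0 0 4 0 0 0" --pt "0 0 0 0 0 0" --pt "0 0 0 0 0 0"

```text
clock: 11.0
position: [0.5401, 0.0143, 0.146]
ee_rot: [2.074, 2.357, 0.002]
force: [0.4, -0.1, -0.7]
width: 0.273
```

Run:
```python
from h import *
s=monitor.observe(); im=snap('side'); w=snap('wrist');print(s['position'],s['force'],s['width'],s['clock'])
S=cv2.resize(im['color'][130:300,210:410,::-1],(494,420)); cv2.imwrite('pics/s4.png',cv2.resize(np.hstack([w['color'][:,:,::-1],S]),(790,315)))
```

```text
[0.54005437 0.0143347  0.14603156] [ 0.38698184 -0.1375585  -0.68387193] 0.27296858636703486 11.0
```

View pics/s4.png

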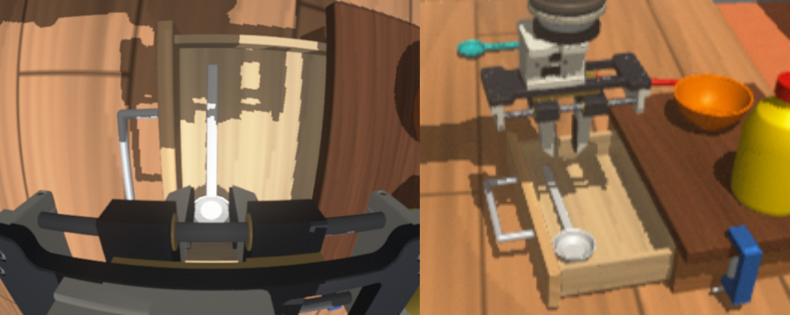

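Spoon is lying flat in the drawer, let go. Back to the handle.

Emit:
move_arm --pt "-4.5 -0.8 0 0 0 0" --pt "-4.5 -0.8 0 0 0 0" --pt "0 0 -3 0 0 0" --pt "0 0 -3 0 0 0" --pt "0 0 -2.8 0 0 0" --pt "0 0 0 0 0 0" --pt "0 0 0 0 0 0" --grip 0.35

```text
clock: 11.8
position: [0.4486, -0.0014, 0.0567]
ee_rot: [-2.073, -2.358, 0.003]
force: [0.2, 1.0, 0.6]
width: 0.349
```

Emit:
move_arm --pt "0 0 0 0 0 0" --pt "0 0 0 0 0 0" --pt "0 0 0 0 0 0" --pt "0 0 0 0 0 0" --grip 0 --force 30

```text
clock: 12.2
position: [0.4498, -0.0017, 0.0579]
ee_rot: [2.075, 2.358, 0.001]
force: [-2.3, 0.2, 6.7]
width: 0.098
```

Push gently, so the spoon doesn't slide.

Emit:
move_arm --pt "0.6 0.1 0 0 0 0" --pt "1.2 0.15 0 0 0 0" --pt "1.6 0.2 0 0 0 0" --pt "1.6 0.2 0 0 0 0" --pt "1.6 0.2 0 0 0 0" --pt "1.6 0.2 0 0 0 0" --pt "1.6 0.2 0 0 0 0" --pt "1.4 0.15 0 0 0 0"

```text
clock: 13.0
position: [0.5623, 0.0124, 0.0579]
ee_rot: [2.075, 2.358, 0.0]
force: [-2.3, -0.5, 7.1]
width: 0.098
```

Emit:
move_arm --pt "1.0 0.1 0 0 0 0" --pt "0.7 0.1 0 0 0 0" --pt "0.5 0.1 0 0 0 0" --pt "0 0 0 0 0 0" --pt "0 0 0 0 0 0"

```text
clock: 13.5
position: [0.5846, 0.0152, 0.0579]
ee_rot: [2.074, 2.357, 0.003]
force: [1.7, -1.3, 5.8]
width: 0.095
```

Emit:
move_arm --pt "0.3 0 0 0 0 0" --pt "0.3 0.1 0 0 0 0" --pt "0 0 0 0 0 0"

```text
clock: 13.8
position: [0.5875, 0.0155, 0.0578]
ee_rot: [-2.075, -2.357, 0.006]
force: [-8.9, -2.1, 17.0]
width: 0.097
```

Emit:
move_arm --pt "0.3 0 0 0 0 0" --pt "0 0 0 0 0 0"

```text
clock: 14.0
position: [0.5877, 0.0156, 0.0577]
ee_rot: [-2.072, -2.355, 0.012]
force: [-19.7, -3.9, 27.5]
width: 0.096
```

Emit:
move_arm --pt "0.3 0 0 0 0 0" --pt "0 0 0 0 0 0"

```text
clock: 14.2
position: [0.5878, 0.0155, 0.0575]
ee_rot: [-2.069, -2.353, 0.019]
force: [-28.2, -3.3, 37.4]
width: 0.095
```

Emit:
move_arm --pt "-0.8 0 0 0 0 0" --pt "0 0 0 0 0 0"

```text
clock: 14.4
position: [0.5862, 0.0154, 0.0578]
ee_rot: [2.075, 2.358, -0.003]
force: [-1.6, -2.6, 7.4]
width: 0.097
```

Emit:
move_arm --pt "0 0 0 0 0 0" --pt "0 0 0 0 0 0" --pt "0 0 0 0 0 0" --grip 0.33

```text
clock: 14.7
position: [0.5871, 0.0166, 0.057]
ee_rot: [-2.075, -2.358, 0.0]
force: [0.0, 0.9, 0.1]
width: 0.301
```

Emit:
move_arm --pt "0 0 2 0 0 0" --pt "0 0 4 0 0 0" --pt "0 0 4 0 0 0" --pt "-4 0 2 0 0 0" --pt "-4 -3 0 0 0 0" --pt "-4 -3 0 0 0 0" --pt "-3 -3 0 0 0 0" --pt "0 0 0 0 0 0"

```text
clock: 15.5
position: [0.4328, -0.0777, 0.1766]
ee_rot: [-2.081, -2.352, 0.007]
force: [0.2, -1.2, -0.1]
width: 0.33
```

Run:
```python
from h import *
s=monitor.observe(); im=snap('side'); t=snap('top');print(s['position'],s['force'],s['clock'])
b=np.array([.7597,.0403]);c,si=np.cos(.1233),np.sin(.1233)
w=lambda x,y,z:[b[0]+c*x-si*y,b[1]+si*x+c*y,z]
out=[]
for A,(x0,y0,k,n) in((im,(200,130,2,200)),(t,(220,90,2,200))):
    I=cv2.resize(A['color'][y0:y0+n,x0:x0+n,::-1],None,fx=2,fy=2,interpolation=cv2.INTER_CUBIC)
    for q in proj(A,[w(-.174,.055,.048),w(-.174,-.055,.048)]): cv2.circle(I,tuple(int(round(v)) for v in (q-[x0,y0]+.5)*2),4,(0,255,0),1)
    out.append(I)
cv2.imwrite('pics/end.png',np.hstack(out))
```

```text
[ 0.43283687 -0.07768611  0.17658813] [ 0.21424516 -1.1918013  -0.11106865] 15.5
```

View pics/end.png

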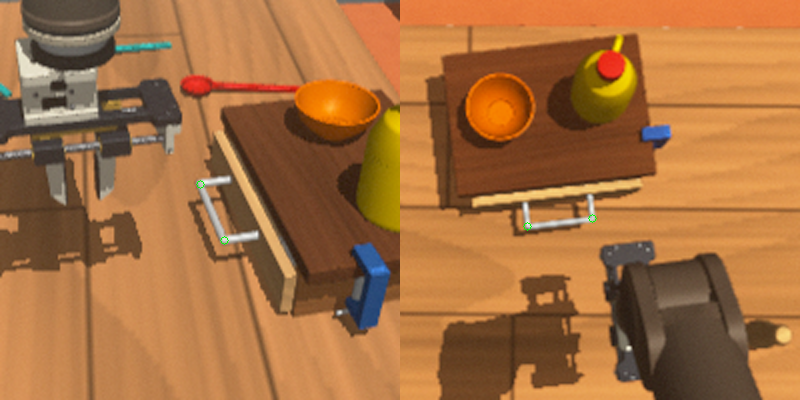

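The handle matches its shut position in both views, and pestle, jug and bowl are standing. Travel back from the open position was about 138 mm, so at most about 2 mm can be left open. Handing in.

```bash
python3 -c "
from cell import workorder
print(workorder.sign_off())"
```

```text
the job is handed in; nothing more can be done
None
```

The aluminium spoon is put away in the drawer, the drawer is pushed shut and the job is handed in at about 15.5 s of the 67 s allowed. The hand-in reports no verdict.

**What I did:** I gripped the bar handle and pulled the drawer out about 136 mm. I then picked up the silver spoon at mid-handle, laid it across the drawer and let go with it at the floor, within a few mm. Finally I pushed the drawer in until the force showed it was against its stop, about 28 N forward. I backed off, opened the fingers and moved the arm clear.

**Last checks:**
- **Spoon:** after release, the wrist and side pictures showed it lying flat inside the open drawer. It is hidden now, so I could not see it after closing.
- **Drawer:** the handle sits at its shut position in both the side and top views, to within about 2 mm. Backing off moved the handle about 1.6 mm, so I estimate at most 2 mm is left open, against the 6 mm limit.
- **Other items:** jug and bowl are upright and look unmoved. The pestle looked the same at the edge of the last picture, and the arm never came near it. I did not measure any of the three again.

No check failed or disagreed.

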